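Dry-stroke the grommet press, then hold the pocket template to its back gauge

ROBOT

A 6-joint arm with a two-finger parallel gripper is mounted at the origin on the work surface. World frame = base frame: x ahead of the robot, y to its left, z up, the work surface at z = 0. Lengths are in m, angles in rad, forces in N, time in s.
With the tool pointing down it reaches from about 0.35 to 0.85 m from the base axis. Payload 8.1 kg.
Tool frame: the origin (TCP) lies at the very end of the fingers, on their centre line; the grasp point (between the pads) lies 19 mm behind it; x points along the fingers, y is the direction in which the jaws open and shut, and the axes are right-handed (so a half turn about x gives the same grasp; the last joint's range is limited). The gripper opens to 93 mm and grips with 3 to 60 N. Pads are 15 mm wide; open, the fingers measure 128 mm over their backs; the gripper's body (75 mm by 188 mm) begins 65 mm behind the grasp point.
Start: joints at [1.194, 0.13, 1.488, -0, 1.523, -0.085], TCP at [0.173, 0.575, 0.219] pointing down, gripper open.
Joint ranges: [-2.96, 2.96], [-0.89, 2.26], [0.02, 2.5], [-1.34, 4.48], [0, 2.73], [-2.66, 2.66]. Speed limits (rad/s): [2.39, 2.39, 2.79, 3.14, 3.14, 3.14].

INTERFACE

Orientations are given as a rotation vector (axis times angle).
In Python, from plant import * gives the robot as it stands. The module is installed in compiled form; this text tells all that it offers.
- The arm moves only by the tool apply_moves, never from a script. Its argument "series" is a list of rows, each an object with "jaw": the gripper's target within -1 to 1 (shut at 1, half-way at 0, fully open at -1); "linear": the shift along the tool's x, y, z normalised to -1 to 1, where 1 is 0.6 m, a list of three; "roll": the turn about the tool's x normalised to -1 to 1, where 1 is 30 degrees. A call has 1 to 20 rows; each row is the pose to reach, as a shift and turn from the pose measured when the call began, along the tool's axes at that moment; what a row does not reach only later rows make up. A row lasts 1/8 s, in which the tool goes at most 62.5 mm and 10.7 degrees, less where a joint would pass 70% of its speed; a pose out of reach is approached as far as the arm can. A call with a number of a shift or a turn outside -1 to 1 is refused whole. A call with a gripper value outside its range is refused whole. The fingers move at their own pace and stop on an object; "force" is the grip in N (left out, the last holds). Time passes only in rows, so rows that repeat a pose let the fingers close. It gives the time, the measured TCP pose, the force and the opening at its end, in the units of the state.
- read_state(): the state, without advancing time (a new reading comes with each control period).
- read_camera(name): name is "scene" or "top" or "wrist"; returns a dict with "pixels" (384x512x3 uint8, blue, green, red), "intrinsics" (3x3 intrinsics, pixels), "rvec" (rotation vector, rad) and "tvec" (3), from world to camera coordinates, as OpenCV has them; the wrist camera has in their place "tool_from_camera" (4x4, takes a point from camera to tool coordinates, whose origin is the TCP and whose axes are the tool frame's). Camera axes: x right, y down, z forward; pixel columns grow to the right and rows downward; lengths in m; the calibration is good to about 2 mm. A picture is of the moment at which its call begins: read the wrist's pose just before it. There is no depth.
- close_job(): hands the job in, once; it reports no verdict.
The state is a dict: "t": time; "q": joint angles; "dq": joint speeds; "joint_torque": joint torques, N m; "tool_pos": TCP position; "orientation": TCP orientation; "force": force on the tool from outside, world axes, zero at the start; "wrist_torque": the same for the moment, N m; "opening": finger opening in m.
Only numpy, scipy, OpenCV 4.12 (cv2) and the standard library are available. Lean on these libraries where they do the work, as an engineer would, in place of code of your own. Each camera call takes 0.05 s, during which the arm holds its last target. There are 200 camera calls.

TASK

The dies of the hand grommet press have just been changed, so first give it a dry run: with nothing under the ram, pull its lever down through the full stroke and ease it slowly back up to rest, never letting it fly back. Then pick up the pocket template, which has a wooden grip, lay its square end flat on the press bed with the hanging hole over the lower die and the end flush against the back gauge, and finish while still holding it there, pushing it against the gauge with a steady 10 newtons or so (at least 5, at most 15, and never slam it), so that I can set the grommet. Leave the steel weight, the jar and the old die where they are.

Things in the scene. Friction and masses are not known exactly. Their poses are not given: they have to be found in the camera images.
- die (a point): Centre of the lower die of the press, flush in the top of its steel bed, 60 mm above the table. Axes are the press's: x level from the open front to the back (towards gauge and column), y to the press's left, z up. The bed, polished and slippery (friction about 0.2), is 140 mm wide (y), from 70 mm in front of the die to 55 mm behind it.
- gauge: Back gauge: a rigid steel fence bar fixed on the bed, 140 mm wide, 8 mm thick, 24 mm high. Origin: middle of the lower edge of its front face, at bed height, 25 mm behind the die. Axes of die; the front face is square to x, and the template is pushed in +x against it. A thumb screw behind it rises to 46 mm above the bed.
- lever (a joint): Lever of the press, rad: 0 at rest (knob up, arm 60 degrees above level, leaning to the front), 1.2 at the end of its stroke (knob low at the front, arm 9 degrees below level). It moves the ram down. A return spring always drives it back to 0; the pull at the knob grows from about 3 N to about 11 N.
- lever_knob (a point): Centre of the black ball knob, 34 mm diameter, on the end of the lever's 13 mm arm; moves with the lever. At rest 68 mm in front of the die, 92 mm to the press's right (-y), 341 mm above the table. It can be taken from above, fingers either side of it along y. The arm runs from the knob back and inward to its hub, 54 mm right of the die.
- lever_pivot (a point): Point on the lever's pivot axis (which lies along the press's y) in the knob's plane of swing, 185 mm above the table, 22 mm behind the die. The knob swings about it on a radius of 180 mm. Same axes as die.
- grip (a point): Centre of the wooden grip of the loose template, half-way up: a bar 100 mm long (x), 22 mm wide, 32 mm high, on a 5 mm plate; 21 mm above the plate's underside. Template: brown hardboard, about 0.25 kg, 110 mm wide, 230 mm long, square at its +x end, tapering to a point at -x. x runs along it to the square end, z up. It starts flat on the table.
- hole (a point): Centre of the template's 18 mm hanging hole, on the plate's underside, 25 mm from the square end and 125 mm in +x from the grip's centre. Template's axes.
- square_end (a point): Middle of the template's square end face, half-way up the 5 mm plate, 150 mm in +x from the grip's centre. Template's axes.
- template: The template itself. Origin: on the underside of the plate, 35 mm in +x from the grip's centre and 115 mm from the square end. Template's axes.
- weight: Bystander: steel pattern weight, 110 x 60 x 34 mm. Origin under its middle. Leave alone.
- jar: Bystander: jar, 64 mm diameter, 75 mm high. Origin under its middle. Leave alone.
- old_die: Bystander: the old press die, a stepped steel turning 34 mm diameter, 42 mm high. Origin under its middle. Leave alone.
- press: Green C-frame hand press, bolted down. Origin on the table under the die; axes of die. Head 56 mm wide, from 38 mm in front of the die back to the column, 150 to 265 mm above the table; the ram stands out above it to 315 mm. The ram's 30 mm upper die hangs over the lower die, 38 mm above the bed at rest, 6 mm at full stroke.

How it is judged:
By the outcome, as a careful person would: the job done as asked, in the order asked, and still so for the second after the job is handed in, while the arm keeps its last pose, push and grip.
It also fails if it takes over 72 s, if anything falls off the work surface, if the arm or the gripper's body presses on something with over 40 N, if the wrist force passes 120 N, or if a joint passes its speed limit or range.

## Working session

There is one attempt and no reset: what is moved stays moved. The work goes in short steps, Python scripts to look and compute and a tool call to move; the robot and the scene stay as the last step left them, time stands still between calls to the robot, and variables do not carry over. Pictures are saved under pics/ and viewed, about 8 in all and at most 12, crops included, and the job is handed in when it is done.

Besides the shell and the picture viewer there is one more tool, called after "Call:" as name([rows], argument=value, ...), one row to a line, values as JSON. apply_moves: Moves the arm, as the interface text tells. Its arguments: {"type":"object","properties":{"series":{"type":"array"},"force":{"type":"number"}},"required":["series"]}

```bash
mkdir -p pics
cat > h.py <<'E'
from plant import *
import numpy as np, cv2
from scipy.spatial.transform import Rotation as R
def cam(n):
    s=read_state(); c=read_camera(n); K=np.array(c["intrinsics"])
    if n=="wrist":
        T=np.eye(4);T[:3,:3]=R.from_rotvec(s["orientation"]).as_matrix();T[:3,3]=s["tool_pos"]
        W=T@np.array(c["tool_from_camera"])
    else:
        V=np.eye(4);V[:3,:3]=R.from_rotvec(np.ravel(c["rvec"])).as_matrix();V[:3,3]=np.ravel(c["tvec"]);W=np.linalg.inv(V)
    return np.array(c["pixels"]),K,W
def ray(K,W,px):
    d=W[:3,:3]@np.linalg.inv(K)@np.array([px[0],px[1],1.]);return W[:3,3],d
def onz(K,W,px,z):
    o,d=ray(K,W,px);return o+d*(z-o[2])/d[2]
def proj(K,W,p):
    c=np.linalg.inv(W)@np.append(p,1);u=K@c[:3];return u[:2]/u[2]
def st():
    s=read_state();print({k:np.round(s[k],3).tolist() for k in("t","q","tool_pos","orientation","force","opening")});print(R.from_rotvec(s["orientation"]).as_matrix().round(3).tolist())
    return s
E
python3 - <<'E'
from h import *
st()
for n in("scene","top"):
    I,K,W=cam(n);cv2.imwrite(f"pics/{n}0.png",I);print(n,K.round(1).tolist(),W.round(3).tolist())
    np.savez(n+"0.npz",I=I,K=K,W=W)
E
```

```text
{'t': 0.0, 'q': [1.194, 0.131, 1.489, 0.0, 1.523, -0.085], 'tool_pos': [0.172, 0.574, 0.218], 'orientation': [0.228, 1.559, -0.23], 'force': [0.902, 0.513, -0.239], 'opening': 0.093}
[[-0.001, 0.288, 0.958], [-0.002, 0.958, -0.288], [-1.0, -0.002, -0.0]]
scene [[471.2, 0.0, 256.3], [0.0, 471.2, 191.4], [0.0, 0.0, 1.0]] [[0.532, 0.457, -0.713, 1.462], [0.847, -0.295, 0.442, -0.597], [-0.008, -0.839, -0.544, 0.881], [0.0, 0.0, 0.0, 1.0]]
top [[441.5, 0.0, 257.1], [0.0, 441.5, 190.3], [0.0, 0.0, 1.0]] [[0.027, -0.995, 0.092, 0.445], [-1.0, -0.027, 0.004, -0.057], [-0.001, -0.092, -0.996, 1.694], [0.0, 0.0, 0.0, 1.0]]
```

View pics/scene0.png

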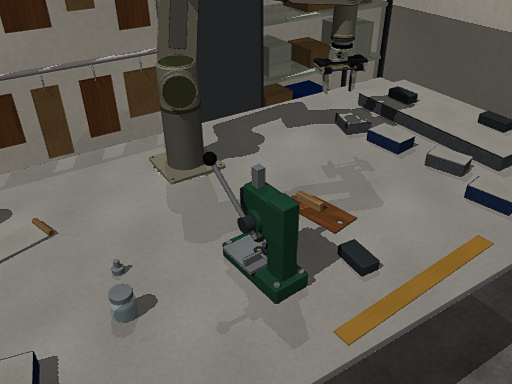

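View pics/top0.png

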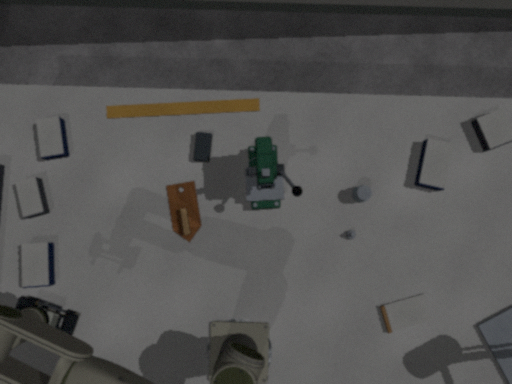

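Run:
```python
from h import *
t=np.load("top0.npz");s=np.load("scene0.npz")
a=cv2.resize(t["I"][120:250,150:320],None,fx=4.5,fy=4.5,interpolation=cv2.INTER_CUBIC)
a=cv2.convertScaleAbs(a,alpha=1.6);cv2.imwrite("pics/topz.png",a)
# knob triangulate
def knob(I,box):
    x0,y0,x1,y1=box;g=I[y0:y1,x0:x1].max(2);m=(g<35).astype(np.uint8)
    m=cv2.morphologyEx(m,cv2.MORPH_OPEN,np.ones((5,5)))
    n,l,stt,c=cv2.connectedComponentsWithStats(m);print(stt[1:],c[1:]+[x0,y0]);i=1+stt[1:,4].argmax();return c[i]+[x0,y0]
pt=knob(t["I"],(286,178,310,202));ps=knob(s["I"],(196,146,222,172))
A=[];b=[]
for d,p in((t,pt),(s,ps)):
    o,r=ray(d["K"],d["W"],p);r/=np.linalg.norm(r);P=np.eye(3)-np.outer(r,r);A.append(P);b.append(P@o)
k=np.linalg.solve(sum(A),sum(b));print("knob",k,[proj(d["K"],d["W"],k)-p for d,p in((t,pt),(s,ps))])
# green base & template
hsv=cv2.cvtColor(t["I"],cv2.COLOR_BGR2HSV)
m=cv2.inRange(hsv,(5,110,40),(20,255,255));m[:, :150]=0;m[:,220:]=0;m[:170]=0;m[250:]=0
n=cv2.findContours(m,0,2)[0];c=max(n,key=cv2.contourArea)
ap=cv2.approxPolyDP(c,4,True)[:,0];print([ (p.tolist(),onz(t["K"],t["W"],p,.005)[:2].round(4).tolist()) for p in ap])
g=cv2.inRange(hsv,(40,80,15),(85,255,255));c=np.vstack([c for c in cv2.findContours(g,0,2)[0] if cv2.contourArea(c)>5]);print(cv2.minAreaRect(c))
```

```text
[[ 7  9  8  8 61]] [[296.44262295 190.44262295]]
[[  7   6  14  14 160]] [[209.24375 158.31875]]
knob [ 0.57269739 -0.17401371  0.34033816] [array([0.38473801, 0.20075922]), array([ 0.56524167, -0.01416355])]
[([193, 182], [0.6269, 0.1972]), ([167, 187], [0.6049, 0.2964]), ([174, 230], [0.441, 0.2621]), ([188, 240], [0.4046, 0.2072]), ([200, 224], [0.4665, 0.1639])]
((263.3857421875, 172.4010009765625), (70.53457641601562, 27.358867645263672), 85.91438293457031)
```

View pics/topz.png

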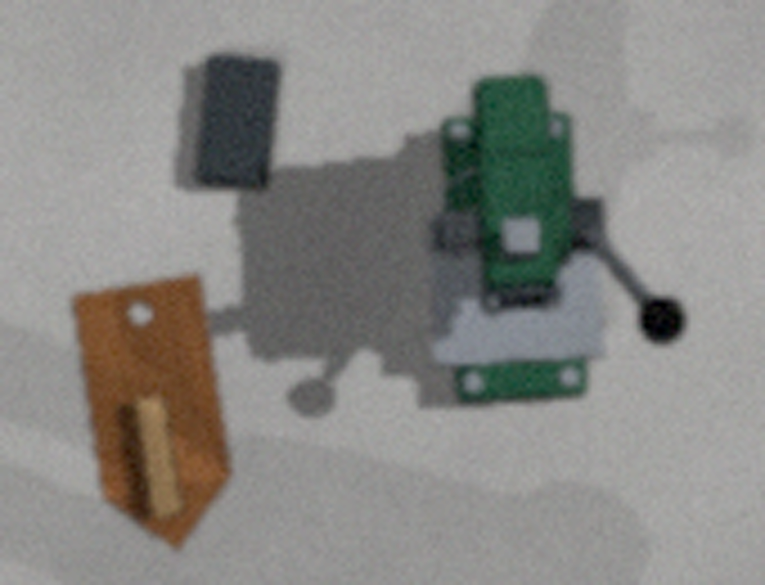

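Run:
```python
from h import *
t=np.load("top0.npz");K,W=t["K"],t["W"]
f=lambda x,y,z:onz(K,W,(x/4.5+150-.4,y/4.5+120-.4),z)
def ang(a,b):return np.degrees(np.arctan2(b[1]-a[1],b[0]-a[0]))
L,Rr=f(434,360,.06),f(605,354,.06);print("bed",L,Rr,np.linalg.norm(L-Rr),ang(Rr,L)-90)
b=[f(*p,.02) for p in((474,381),(570,377),(460,129),(558,125))];print("bolts",np.round(b,4).tolist(),ang(b[0],b[2]),ang(b[1],b[3]),ang(b[1],b[0])-90,ang(b[3],b[2])-90)
ram=f(521,237,.315);print("die from ram",ram)
for yaw in(-2,0,2,4):
    y=np.radians(yaw);c,s_=np.cos(y),np.sin(y);Rm=np.array([[c,-s_],[s_,c]])
    print(yaw,"die from bed",(L+Rr)[:2]/2+Rm@[.07,0],"from knob",np.array([.5727,-.174])-Rm@[-.068,-.092])
# template
m=[f(*p,.005) for p in((74,298),(200,276),(230,468),(105,496),(178,547))];print("tmpl",np.round(m,4).tolist(),ang(m[3],m[0]),ang(m[2],m[1]),ang(m[1],m[0])-90)
print("hole",f(141,313,.003),"grip top",f(152,401,.037),f(167,514,.037),f(158,458,.037))
```

```text
bed [ 0.56067275 -0.01053069  0.06      ] [ 0.56946585 -0.1513401   0.06      ] 0.14108369481831318 3.57329940558877
bolts [[0.5467, -0.0437, 0.02], [0.5523, -0.1245, 0.02], [0.7617, -0.0257, 0.02], [0.7674, -0.1093, 0.02]] 4.766570274902213 4.057507970996027 3.949054569399692 3.9174225739452453
die from ram [ 0.63050243 -0.07611082  0.315     ]
-2 die from bed [ 0.63502666 -0.08337836] from knob [ 0.64386933 -0.08442921]
0 die from bed [ 0.6350693 -0.0809354] from knob [ 0.6407 -0.082 ]
2 die from bed [ 0.63502666 -0.07849243] from knob [ 0.63744782 -0.07968288]
4 die from bed [ 0.63489878 -0.07605244] from knob [ 0.63411676 -0.07748067]
tmpl [[0.6093, 0.3003, 0.005], [0.6311, 0.1933, 0.005], [0.4681, 0.1613, 0.005], [0.4416, 0.2662, 0.005], [0.4004, 0.2026, 0.005]] 11.484130459147122 11.130350232928146 11.541455183420553
hole [0.5981665  0.24279972 0.003     ] grip top [0.52161355 0.22439758 0.037     ] [0.42816912 0.20793264 0.037     ] [0.47431941 0.21737431 0.037     ]
```

```bash
cat >> h.py <<'E'
DIE=np.array([.6345,-.0765,.06]);YAW=4.0
def press(p,die=None,yaw=None):
    return (DIE if die is None else die)+R.from_euler('z',YAW if yaw is None else yaw,degrees=True).apply(p)
def rows(ps,yaw=None):
    "world TCP targets -> normalised shifts and roll (yaw: angle of tool z, deg)"
    s=read_state();M=R.from_rotvec(s["orientation"]).as_matrix()
    y0=np.degrees(np.arctan2(M[1,2],M[0,2]))
    roll=0 if yaw is None else -(yaw-y0)/30
    print("roll",round(roll,4),"yaw0",round(y0,2),"tilt",M[2,0].round(4))
    for p in np.atleast_2d(ps): print((M.T@(np.array(p)-s["tool_pos"])/.6).round(4).tolist())
E
python3 -c "
from h import *
rows([[.4,.15,.45],[.565,-.174,.45]],4)"
```

```text
roll -0.6907 yaw0 -16.72 tilt -1.0
[-0.3863, -0.5685, 0.5666]
[-0.3856, -1.0066, 0.9854]
```

Call:
apply_moves([
  {"jaw": -1, "linear": [-0.386, -0.57, 0.567], "roll": -0.345},
  {"jaw": -1, "linear": [-0.386, -0.57, 0.567], "roll": -0.345},
  {"jaw": -1, "linear": [-0.386, -0.57, 0.567], "roll": -0.345},
  {"jaw": -1, "linear": [-0.386, -0.57, 0.567], "roll": -0.345},
  {"jaw": -1, "linear": [-0.386, -0.57, 0.567], "roll": -0.345},
  {"jaw": -1, "linear": [-0.386, -0.57, 0.567], "roll": -0.345},
  {"jaw": -1, "linear": [-0.386, -0.57, 0.567], "roll": -0.345},
  {"jaw": -1, "linear": [-0.386, -1, 0.982], "roll": -0.69},
  {"jaw": -1, "linear": [-0.386, -1, 0.982], "roll": -0.69},
  {"jaw": -1, "linear": [-0.386, -1, 0.982], "roll": -0.69},
  {"jaw": -1, "linear": [-0.386, -1, 0.982], "roll": -0.69},
  {"jaw": -1, "linear": [-0.386, -1, 0.982], "roll": -0.69},
  {"jaw": -1, "linear": [-0.386, -1, 0.982], "roll": -0.69},
  {"jaw": -1, "linear": [-0.386, -1, 0.982], "roll": -0.69},
  {"jaw": -1, "linear": [-0.386, -1, 0.982], "roll": -0.69},
  {"jaw": -1, "linear": [-0.386, -1, 0.982], "roll": -0.69},
])

```text
t: 2.1
tool_pos: [0.5644, -0.1711, 0.4486]
orientation: [-0.053, 1.573, 0.052]
force: [0.1, -0.2, 0.2]
opening: 0.0929
```

Run:
```python
from h import *
st();I,K,W=cam("wrist");np.savez("w1.npz",I=I,K=K,W=W);cv2.imwrite("pics/w1.png",I)
print(W.round(3).tolist(),K.round(1).tolist())
print("knob pred",proj(K,W,[.5727,-.174,.3405]),"die/pivot",proj(K,W,press([0,0,0])))
```

```text
{'t': 2.1, 'q': [-0.38, 0.136, 1.065, -0.002, 1.943, -2.019], 'tool_pos': [0.564, -0.171, 0.449], 'orientation': [-0.053, 1.573, 0.052], 'force': [0.055, -0.154, 0.244], 'opening': 0.093}
[[-0.003, -0.067, 0.998], [-0.001, 0.998, 0.067], [-1.0, -0.0, -0.003]]
[[-0.066, 0.953, 0.294, 0.483], [0.998, 0.064, 0.019, -0.176], [-0.001, 0.295, -0.955, 0.616], [0.0, 0.0, 0.0, 1.0]] [[271.4, 0.0, 256.6], [0.0, 271.4, 189.4], [0.0, 0.0, 1.0]]
knob pred [253.5641797  193.48460074] die/pivot [299.02495157 183.15010864]
```

View pics/w1.png

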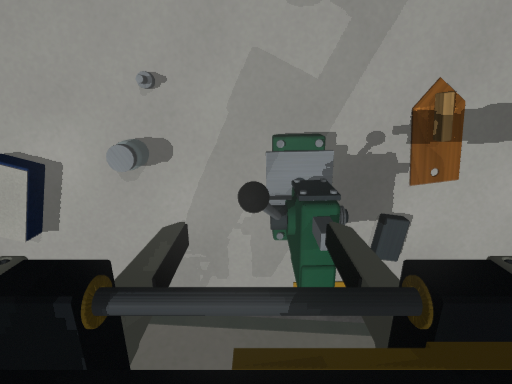

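Run:
```python
from h import *
d=np.load("w1.npz");I,K,W=d["I"],d["K"],d["W"]
g=I[175:220,230:280].max(2);m=cv2.morphologyEx((g<45).astype(np.uint8),cv2.MORPH_OPEN,np.ones((9,9)))
n,l,s,c=cv2.connectedComponentsWithStats(m);print(s[1:],c[1:]+[230,175])
i=1+s[1:,4].argmax();k=c[i]+[230,175];print("knob",onz(K,W,k,.341))
cv2.imwrite("pics/w1z.png",cv2.convertScaleAbs(cv2.resize(I[125:255,235:365],None,fx=4.5,fy=4.5,interpolation=cv2.INTER_CUBIC),alpha=1.5))
hsv=cv2.cvtColor(I,cv2.COLOR_BGR2HSV);m=cv2.inRange(hsv,(3,100,40),(20,255,255));m[:60]=0;m[200:]=0;m[:,:400]=0;m[:,470:]=0
c=max(cv2.findContours(m,0,2)[0],key=cv2.contourArea)
for p in cv2.approxPolyDP(c,4,True)[:,0]:print(p,onz(K,W,p,.005).round(4))
```

```text
[[  9   7  30  30 730]] [[253.53287671 196.6260274 ]]
knob [ 0.5760609  -0.17381491  0.341     ]
[441  78] [0.4026 0.2036 0.005 ]
[412 109] [0.4679 0.1577 0.005 ]
[410 184] [0.6342 0.1926 0.005 ]
[458 178] [0.6125 0.3004 0.005 ]
[464 100] [0.4424 0.2642 0.005 ]
```

View pics/w1z.png

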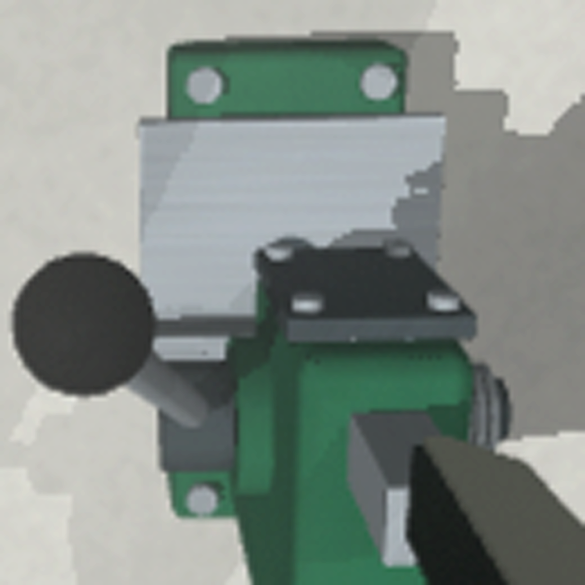

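Run:
```python
from h import *
d=np.load("w1.npz");I,K,W=d["I"],d["K"],d["W"]
f=lambda x,y,z:onz(K,W,(x/4.5+235-.4,y/4.5+125-.4),z)
L,Rr=f(445,114,.06),f(140,118,.06);v=(L-Rr);print(L,Rr,np.linalg.norm(v),np.degrees(np.arctan2(v[1],v[0]))-90)
print("die bed",(L+Rr)/2+R.from_euler('z',4,degrees=True).apply([.07,0,0]))
print("die knob",np.array([.576,-.1738])-R.from_euler('z',4,degrees=True).apply([-.068,-.092,0])[:2])
for y,z in((318,.06),(333,.084)):
  g=f(200,y,z);print("gauge pt rel die",R.from_euler('z',-4,degrees=True).apply(g-DIE))
k=np.array([.5755,-.1738,.341]); 
rows([k+[0,0,-.019+.08],k+[0,0,-.019]],4)
```

```text
[ 0.55937968 -0.01396727  0.06      ] [ 0.57045996 -0.15248043  0.06      ] 0.1389556351048999 4.5736020849035555
die bed [ 0.6347493 -0.0783409  0.06     ]
die knob [ 0.63741676 -0.07728067]
gauge pt rel die [ 2.70388214e-02 -4.19328999e-02  5.55111512e-17]
gauge pt rel die [ 0.02632455 -0.04381675  0.024     ]
roll -0.0026 yaw0 3.92 tilt -1.0
[0.0787, -0.0078, 0.0186]
[0.2121, -0.0078, 0.0189]
```

Call:
apply_moves([
  {"jaw": -1, "linear": [0.08, -0.0075, 0.018], "roll": 0},
  {"jaw": -1, "linear": [0.14, -0.0075, 0.018], "roll": 0},
  {"jaw": -1, "linear": [0.18, -0.0075, 0.018], "roll": 0},
  {"jaw": -1, "linear": [0.212, -0.0075, 0.018], "roll": 0},
  {"jaw": -1, "linear": [0.212, -0.0075, 0.018], "roll": 0},
  {"jaw": 0.5, "linear": [0.212, -0.0075, 0.018], "roll": 0},
  {"jaw": 0.5, "linear": [0.212, -0.0075, 0.018], "roll": 0},
  {"jaw": 1, "linear": [0.212, -0.0075, 0.018], "roll": 0},
  {"jaw": 1, "linear": [0.212, -0.0075, 0.018], "roll": 0},
  {"jaw": 1, "linear": [0.212, -0.0075, 0.018], "roll": 0},
  {"jaw": 1, "linear": [0.212, -0.0075, 0.018], "roll": 0},
], force=40)

```text
t: 3.52
tool_pos: [0.5749, -0.1737, 0.322]
orientation: [-0.054, 1.572, 0.053]
force: [-0.6, 0.4, 0.3]
opening: 0.0376
```

Run:
```python
from h import *
s=st()
# knob arc relative to rest
def arc(a): 
    th=np.radians(60)-a; return R.from_euler('z',4.2,degrees=True).apply([.18*(np.cos(np.radians(60))-np.cos(th)),0,.18*(np.sin(th)-np.sin(np.radians(60)))])
print("down");rows([np.array(s["tool_pos"])+arc(a) for a in np.linspace(.075,1.2,16)])
```

```text
{'t': 3.525, 'q': [-0.378, 0.116, 1.318, -0.001, 1.71, -2.017], 'tool_pos': [0.575, -0.174, 0.322], 'orientation': [-0.054, 1.572, 0.053], 'force': [-0.614, 0.444, 0.264], 'opening': 0.038}
[[-0.002, -0.068, 0.998], [-0.001, 0.998, 0.068], [-1.0, -0.0, -0.002]]
down
roll 0 yaw0 3.92 tilt -1.0
[0.012, -0.0001, -0.019]
[0.0254, -0.0002, -0.0371]
[0.0401, -0.0002, -0.0541]
[0.0561, -0.0003, -0.0699]
[0.0732, -0.0004, -0.0846]
[0.0913, -0.0004, -0.0979]
[0.1104, -0.0005, -0.1098]
[0.1304, -0.0005, -0.1202]
[0.151, -0.0006, -0.1291]
[0.1723, -0.0006, -0.1364]
[0.194, -0.0006, -0.1422]
[0.2161, -0.0006, -0.1463]
[0.2385, -0.0006, -0.1487]
[0.261, -0.0006, -0.1494]
[0.2835, -0.0006, -0.1484]
[0.3058, -0.0006, -0.1458]
```

Call:
apply_moves([
  {"jaw": 1, "linear": [0, 0, 0], "roll": 0},
  {"jaw": 1, "linear": [0, 0, 0], "roll": 0},
  {"jaw": 1, "linear": [0, 0, 0], "roll": 0},
  {"jaw": 1, "linear": [0.006, 0, -0.0095], "roll": 0},
  {"jaw": 1, "linear": [0.012, 0, -0.019], "roll": 0},
  {"jaw": 1, "linear": [0.0187, 0, -0.028], "roll": 0},
  {"jaw": 1, "linear": [0.0254, 0, -0.0371], "roll": 0},
  {"jaw": 1, "linear": [0.0327, 0, -0.0456], "roll": 0},
  {"jaw": 1, "linear": [0.0401, 0, -0.0541], "roll": 0},
  {"jaw": 1, "linear": [0.0401, 0, -0.0541], "roll": 0},
])

```text
t: 4.78
tool_pos: [0.5425, -0.1768, 0.2989]
orientation: [-0.055, 1.57, 0.051]
force: [1.9, -5.4, 4.3]
opening: 0.0324
```

Run:
```python
from h import *
s=st();I,K,W=cam("wrist");np.savez("w2.npz",I=I,K=K,W=W)
a=I;b=cam("scene")[0][120:312,130:386];b=cv2.resize(b,(512,384));cv2.imwrite("pics/w2.png",cv2.resize(np.hstack([a,b]),(800,300)))
```

```text
{'t': 4.775, 'q': [-0.403, 0.031, 1.449, -0.002, 1.662, -2.042], 'tool_pos': [0.542, -0.177, 0.299], 'orientation': [-0.055, 1.57, 0.051], 'force': [1.919, -5.399, 4.307], 'opening': 0.032}
[[-0.0, -0.068, 0.998], [-0.002, 0.998, 0.068], [-1.0, -0.002, -0.0]]
```

View pics/w2.png

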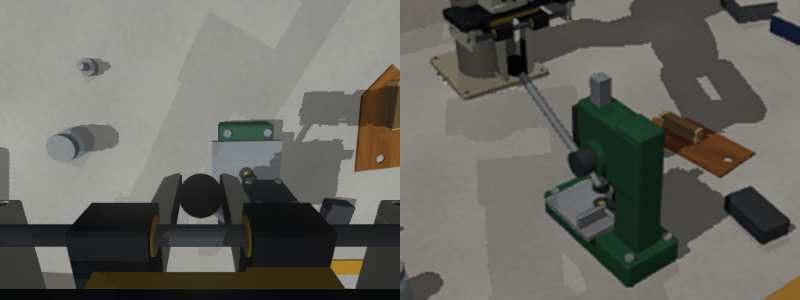

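```bash
cat >> h.py <<'E'
P0=np.array([.5749,-.1745,.322])
def arc(a):
    th=np.radians(60)-a; return P0+R.from_euler('z',4.2,degrees=True).apply([.18*(np.cos(np.radians(60))-np.cos(th)),0,.18*(np.sin(th)-np.sin(np.radians(60)))])
E
python3 - <<'E'
from h import *
rows([arc(a) for a in list(np.linspace(.29,1.16,14))+[1.19,1.215,1.235]],4.0)
E
```

```text
roll -0.0038 yaw0 3.89 tilt -1.0
[0.0156, -0.0001, -0.0143]
[0.0306, -0.0002, -0.0276]
[0.0465, -0.0002, -0.0398]
[0.0632, -0.0002, -0.051]
[0.0806, -0.0002, -0.061]
[0.0986, -0.0002, -0.0699]
[0.1172, -0.0002, -0.0775]
[0.1362, -0.0002, -0.0838]
[0.1557, -0.0002, -0.0889]
[0.1754, -0.0002, -0.0927]
[0.1953, -0.0001, -0.0951]
[0.2153, -0.0001, -0.0962]
[0.2354, -0.0, -0.096]
[0.2554, 0.0, -0.0944]
[0.2643, 0.0001, -0.0932]
[0.2718, 0.0001, -0.0921]
[0.2777, 0.0001, -0.091]
```

Call:
apply_moves([
  {"jaw": 1, "linear": [0.0156, 0, -0.0143], "roll": 0},
  {"jaw": 1, "linear": [0.0306, 0, -0.0276], "roll": 0},
  {"jaw": 1, "linear": [0.0465, 0, -0.0398], "roll": 0},
  {"jaw": 1, "linear": [0.0632, 0, -0.051], "roll": 0},
  {"jaw": 1, "linear": [0.0806, 0, -0.061], "roll": 0},
  {"jaw": 1, "linear": [0.0986, 0, -0.07], "roll": 0},
  {"jaw": 1, "linear": [0.1172, 0, -0.0775], "roll": 0},
  {"jaw": 1, "linear": [0.1362, 0, -0.0838], "roll": 0},
  {"jaw": 1, "linear": [0.1557, 0, -0.0889], "roll": 0},
  {"jaw": 1, "linear": [0.1754, 0, -0.0927], "roll": 0},
  {"jaw": 1, "linear": [0.1953, 0, -0.0951], "roll": 0},
  {"jaw": 1, "linear": [0.2153, 0, -0.0962], "roll": 0},
  {"jaw": 1, "linear": [0.2354, 0, -0.096], "roll": 0},
  {"jaw": 1, "linear": [0.2554, 0, -0.0944], "roll": 0},
  {"jaw": 1, "linear": [0.2643, 0, -0.0932], "roll": 0},
  {"jaw": 1, "linear": [0.2643, 0, -0.0932], "roll": 0},
])

```text
t: 6.88
tool_pos: [0.4867, -0.1819, 0.1415]
orientation: [-0.056, 1.57, 0.05]
force: [-4.9, -4.0, 9.9]
opening: 0.0328
```

Run:
```python
from h import *
s=st();print(arc(1.19),arc(1.2))
b=cam("scene")[0][120:312,130:386];cv2.imwrite("pics/s3.png",cv2.resize(b,(768,576),interpolation=cv2.INTER_CUBIC))
rows([arc(a) for a in (1.2,1.22,1.24)],4.0)
```

```text
{'t': 6.875, 'q': [-0.454, -0.04, 1.806, -0.004, 1.373, -2.091], 'tool_pos': [0.487, -0.182, 0.142], 'orientation': [-0.056, 1.57, 0.05], 'force': [-4.894, -3.958, 9.92], 'opening': 0.033}
[[0.001, -0.068, 0.998], [-0.004, 0.998, 0.068], [-1.0, -0.004, 0.0]]
[ 0.48696899 -0.18095725  0.14049826] [ 0.48723335 -0.18093784  0.13871789]
roll -0.0044 yaw0 3.87 tilt -1.0
[0.005, 0.0015, 0.0011]
[0.0109, 0.0015, 0.002]
[0.0168, 0.0016, 0.0031]
```

View pics/s3.png

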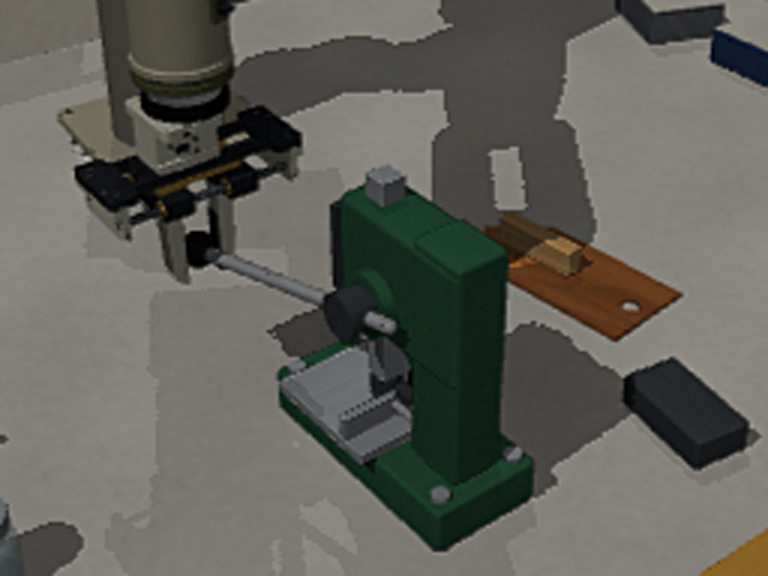

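Call:
apply_moves([
  {"jaw": 1, "linear": [0.006, 0, 0.001], "roll": 0},
  {"jaw": 1, "linear": [0.011, 0, 0.002], "roll": 0},
  {"jaw": 1, "linear": [0.011, 0, 0.002], "roll": 0},
])

```text
t: 7.3
tool_pos: [0.4875, -0.1818, 0.1361]
orientation: [-0.057, 1.569, 0.049]
force: [-4.6, -0.1, 10.0]
opening: 0.0325
```

Call:
apply_moves([
  {"jaw": 1, "linear": [0.005, 0, 0.001], "roll": 0},
  {"jaw": 1, "linear": [0.01, 0, 0.002], "roll": 0},
  {"jaw": 1, "linear": [0.01, 0, 0.002], "roll": 0},
], force=50)

```text
t: 7.68
tool_pos: [0.4883, -0.1818, 0.1322]
orientation: [-0.057, 1.569, 0.049]
force: [-8.9, 1.5, 15.8]
opening: 0.0323
```

Run:
```python
from h import *
s=st()
I,K,W=cam("scene");g=I[165:235,170:240].max(2)
# predicted knob px for lever angles
for a in(1.1,1.15,1.2,1.25): print(a,proj(K,W,arc(a)+[0,0,.019]))
print("grasp",proj(K,W,np.array(s["tool_pos"])+[0,0,.019]))
cv2.imwrite("pics/s4.png",cv2.resize(I[190:250,175:275],(800,480),interpolation=cv2.INTER_CUBIC))
```

```text
{'t': 7.675, 'q': [-0.452, -0.028, 1.812, -0.004, 1.354, -2.089], 'tool_pos': [0.488, -0.182, 0.132], 'orientation': [-0.057, 1.569, 0.049], 'force': [-8.887, 1.53, 15.834], 'opening': 0.032}
[[0.001, -0.068, 0.998], [-0.005, 0.998, 0.068], [-1.0, -0.005, 0.001]]
1.1 [196.25602819 199.58466601]
1.15 [196.64610914 202.46425187]
1.2 [197.11617728 205.38517196]
1.25 [197.66466521 208.34205458]
grasp [197.19411363 207.67471468]
```

View pics/s4.png

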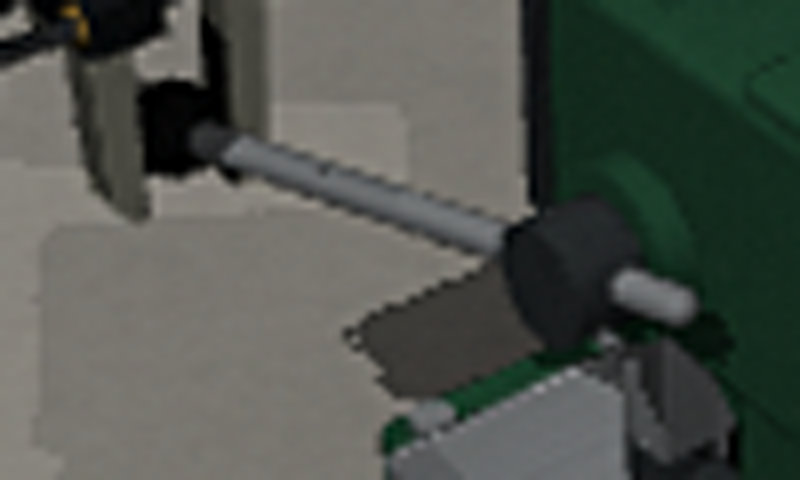

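Run:
```python
from h import *
rows([arc(a)+[0,-.001,-.0035] for a in np.linspace(1.18,.6,18)],4.0)
```

```text
roll -0.0044 yaw0 3.87 tilt -1.0
[-0.011, -0.0001, -0.0028]
[-0.0211, -0.0002, -0.004]
[-0.0313, -0.0002, -0.0048]
[-0.0416, -0.0003, -0.0053]
[-0.0518, -0.0003, -0.0054]
[-0.062, -0.0004, -0.0052]
[-0.0723, -0.0004, -0.0046]
[-0.0824, -0.0005, -0.0037]
[-0.0926, -0.0005, -0.0024]
[-0.1027, -0.0006, -0.0008]
[-0.1128, -0.0006, 0.0011]
[-0.1227, -0.0006, 0.0034]
[-0.1326, -0.0007, 0.0061]
[-0.1424, -0.0007, 0.0091]
[-0.1521, -0.0007, 0.0124]
[-0.1617, -0.0008, 0.016]
[-0.1711, -0.0008, 0.0199]
[-0.1804, -0.0008, 0.0242]
```

Call:
apply_moves([
  {"jaw": 1, "linear": [-0.011, 0, -0.0025], "roll": 0},
  {"jaw": 1, "linear": [-0.021, 0, -0.004], "roll": 0},
  {"jaw": 1, "linear": [-0.031, 0, -0.005], "roll": 0},
  {"jaw": 1, "linear": [-0.0415, 0, -0.0053], "roll": 0},
  {"jaw": 1, "linear": [-0.052, 0, -0.0054], "roll": 0},
  {"jaw": 1, "linear": [-0.062, 0, -0.0052], "roll": 0},
  {"jaw": 1, "linear": [-0.072, 0, -0.0046], "roll": 0},
  {"jaw": 1, "linear": [-0.0825, 0, -0.0037], "roll": 0},
  {"jaw": 1, "linear": [-0.0925, 0, -0.0024], "roll": 0},
  {"jaw": 1, "linear": [-0.103, 0, -0.0008], "roll": 0},
  {"jaw": 1, "linear": [-0.113, 0, 0.001], "roll": 0},
  {"jaw": 1, "linear": [-0.123, 0, 0.0034], "roll": 0},
  {"jaw": 1, "linear": [-0.1325, 0, 0.006], "roll": 0},
  {"jaw": 1, "linear": [-0.1425, 0, 0.009], "roll": 0},
  {"jaw": 1, "linear": [-0.152, 0, 0.0124], "roll": 0},
  {"jaw": 1, "linear": [-0.162, 0, 0.016], "roll": 0},
  {"jaw": 1, "linear": [-0.171, 0, 0.02], "roll": 0},
  {"jaw": 1, "linear": [-0.1805, 0, 0.024], "roll": 0},
])

```text
t: 9.98
tool_pos: [0.5037, -0.1804, 0.2414]
orientation: [-0.058, 1.566, 0.049]
force: [8.4, -2.8, -0.8]
opening: 0.0326
```

Run:
```python
from h import *
s=st()
rows([arc(a)+[0,-.001,-.0035] for a in np.linspace(.56,-.02,18)],4.0)
```

```text
{'t': 9.975, 'q': [-0.437, -0.061, 1.643, -0.003, 1.553, -2.076], 'tool_pos': [0.504, -0.18, 0.241], 'orientation': [-0.058, 1.566, 0.049], 'force': [8.403, -2.755, -0.799], 'opening': 0.033}
[[0.005, -0.068, 0.998], [-0.006, 0.998, 0.068], [-1.0, -0.006, 0.004]]
roll -0.0037 yaw0 3.89 tilt -1.0
[-0.0092, -0.0006, 0.0039]
[-0.0181, -0.0006, 0.0089]
[-0.0269, -0.0007, 0.0141]
[-0.0355, -0.0007, 0.0197]
[-0.0439, -0.0007, 0.0256]
[-0.052, -0.0007, 0.0317]
[-0.06, -0.0007, 0.0382]
[-0.0677, -0.0007, 0.0449]
[-0.0753, -0.0008, 0.0518]
[-0.0825, -0.0008, 0.059]
[-0.0895, -0.0008, 0.0665]
[-0.0963, -0.0008, 0.0742]
[-0.1028, -0.0008, 0.0821]
[-0.109, -0.0008, 0.0902]
[-0.1149, -0.0007, 0.0985]
[-0.1206, -0.0007, 0.1071]
[-0.1259, -0.0007, 0.1158]
[-0.131, -0.0007, 0.1247]
```

Call:
apply_moves([
  {"jaw": 1, "linear": [-0.009, 0, 0.005], "roll": 0},
  {"jaw": 1, "linear": [-0.018, 0, 0.0105], "roll": 0},
  {"jaw": 1, "linear": [-0.027, 0, 0.016], "roll": 0},
  {"jaw": 1, "linear": [-0.0355, 0, 0.0215], "roll": 0},
  {"jaw": 1, "linear": [-0.044, 0, 0.0275], "roll": 0},
  {"jaw": 1, "linear": [-0.052, 0, 0.0335], "roll": 0},
  {"jaw": 1, "linear": [-0.06, 0, 0.04], "roll": 0},
  {"jaw": 1, "linear": [-0.0677, 0, 0.0465], "roll": 0},
  {"jaw": 1, "linear": [-0.0753, 0, 0.0535], "roll": 0},
  {"jaw": 1, "linear": [-0.0825, 0, 0.0607], "roll": 0},
  {"jaw": 1, "linear": [-0.0895, 0, 0.068], "roll": 0},
  {"jaw": 1, "linear": [-0.0963, 0, 0.0758], "roll": 0},
  {"jaw": 1, "linear": [-0.1028, 0, 0.0838], "roll": 0},
  {"jaw": 1, "linear": [-0.109, 0, 0.0918], "roll": 0},
  {"jaw": 1, "linear": [-0.115, 0, 0.1], "roll": 0},
  {"jaw": 1, "linear": [-0.118, 0, 0.1043], "roll": 0},
  {"jaw": 1, "linear": [-0.1206, 0, 0.1086], "roll": 0},
  {"jaw": 1, "linear": [-0.123, 0, 0.113], "roll": 0},
  {"jaw": 1, "linear": [-0.123, 0, 0.113], "roll": 0},
])

```text
t: 12.35
tool_pos: [0.5709, -0.1744, 0.3145]
orientation: [-0.057, 1.567, 0.051]
force: [3.8, 3.4, -6.1]
opening: 0.0321
```

Run:
```python
from h import *
s=st()
rows([arc(a)+[0.001,-.001,-.0035] for a in (.02,0,-.02)],4.0)
```

```text
{'t': 12.35, 'q': [-0.381, 0.099, 1.349, -0.003, 1.689, -2.02], 'tool_pos': [0.571, -0.174, 0.314], 'orientation': [-0.057, 1.567, 0.051], 'force': [3.849, 3.385, -6.056], 'opening': 0.032}
[[0.003, -0.069, 0.998], [-0.004, 0.998, 0.069], [-1.0, -0.004, 0.003]]
roll -0.0023 yaw0 3.93 tilt -1.0
[-0.0036, -0.0024, 0.003]
[-0.0066, -0.0024, 0.0082]
[-0.0096, -0.0024, 0.0134]
```

Call:
apply_moves([
  {"jaw": 1, "linear": [0.001, -0.001, 0.003], "roll": 0},
  {"jaw": 1, "linear": [0.001, -0.002, 0.0055], "roll": 0},
  {"jaw": 1, "linear": [-0.0005, -0.002, 0.0085], "roll": 0},
  {"jaw": 1, "linear": [-0.0005, -0.002, 0.0085], "roll": 0},
])

```text
t: 12.85
tool_pos: [0.572, -0.1744, 0.315]
orientation: [-0.055, 1.577, 0.052]
force: [-21.6, 8.4, 6.9]
opening: 0.0319
```

Run:
```python
from h import *
s=st();I,K,W=cam("scene");print("rest knob px", proj(K,W,[.575,-.1737,.341]),"grasp",proj(K,W,np.array(s["tool_pos"])+[0,0,.019]))
g=I[140:180,190:235].max(2);print("prior measured knob px 209.2,158.3")
cv2.imwrite("pics/s5.png",cv2.resize(I[130:250,170:290],(600,600),interpolation=cv2.INTER_CUBIC))
```

```text
{'t': 12.85, 'q': [-0.379, 0.112, 1.334, -0.004, 1.701, -2.018], 'tool_pos': [0.572, -0.174, 0.315], 'orientation': [-0.055, 1.577, 0.052], 'force': [-21.623, 8.415, 6.87], 'opening': 0.032}
[[-0.007, -0.068, 0.998], [-0.002, 0.998, 0.068], [-1.0, -0.001, -0.007]]
rest knob px [210.35941299 158.4209339 ] grasp [209.70448286 160.57546594]
prior measured knob px 209.2,158.3
```

View pics/s5.png

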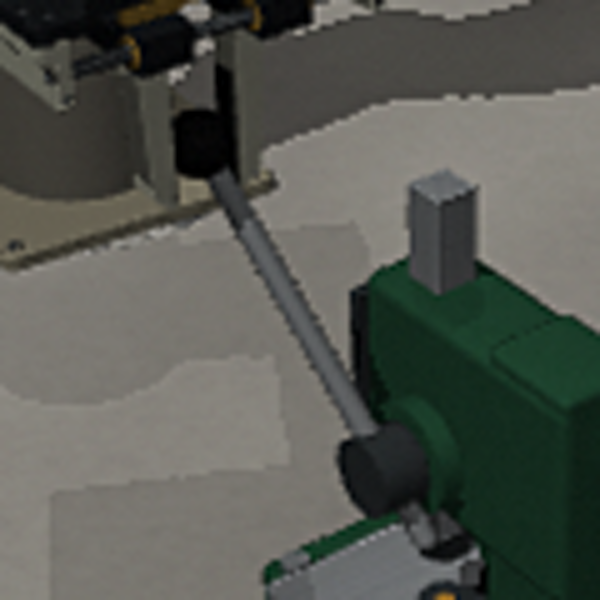

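Call:
apply_moves([
  {"jaw": 1, "linear": [0.001, -0.001, -0.004], "roll": 0},
  {"jaw": 0.4, "linear": [0.001, -0.001, -0.004], "roll": 0},
  {"jaw": -0.6, "linear": [0.001, -0.001, -0.004], "roll": 0},
  {"jaw": -1, "linear": [0.001, -0.001, -0.004], "roll": 0},
  {"jaw": -1, "linear": [0.001, -0.001, -0.004], "roll": 0},
  {"jaw": -1, "linear": [0.001, -0.001, -0.004], "roll": 0},
  {"jaw": -1, "linear": [-0.05, -0.001, -0.004], "roll": 0},
  {"jaw": -1, "linear": [-0.12, -0.001, -0.004], "roll": 0},
  {"jaw": -1, "linear": [-0.2, -0.001, -0.004], "roll": 0},
  {"jaw": -1, "linear": [-0.2, -0.001, -0.004], "roll": 0},
])

```text
t: 14.15
tool_pos: [0.5714, -0.1754, 0.4405]
orientation: [-0.058, 1.569, 0.049]
force: [0.6, 0.4, 0.2]
opening: 0.0927
```

Run:
```python
from h import *
s=st()
# template from wrist corners w1: 
sq=np.array([[.6342,.1926],[.6125,.3004]]);print(sq.mean(0),np.linalg.norm(sq[0]-sq[1]))
rows([[.45,.1,.42],[.45,.2165,.24]],11.4)
```

```text
{'t': 14.15, 'q': [-0.381, 0.147, 1.068, -0.005, 1.923, -2.021], 'tool_pos': [0.571, -0.175, 0.441], 'orientation': [-0.058, 1.569, 0.049], 'force': [0.628, 0.413, 0.193], 'opening': 0.093}
[[0.001, -0.068, 0.998], [-0.005, 0.998, 0.068], [-1.0, -0.005, 0.001]]
[0.62335 0.2465 ] 0.10996240266563839
roll -0.25 yaw0 3.9 tilt -1.0
[0.0315, 0.4718, -0.1708]
[0.3305, 0.6671, -0.1578]
```

Call:
apply_moves([
  {"jaw": -1, "linear": [0.03, 0.47, -0.17], "roll": -0.25},
  {"jaw": -1, "linear": [0.03, 0.47, -0.17], "roll": -0.25},
  {"jaw": -1, "linear": [0.03, 0.47, -0.17], "roll": -0.25},
  {"jaw": -1, "linear": [0.03, 0.47, -0.17], "roll": -0.25},
  {"jaw": -1, "linear": [0.03, 0.47, -0.17], "roll": -0.25},
  {"jaw": -1, "linear": [0.33, 0.66, -0.125], "roll": -0.25},
  {"jaw": -1, "linear": [0.33, 0.66, -0.125], "roll": -0.25},
  {"jaw": -1, "linear": [0.33, 0.66, -0.125], "roll": -0.25},
  {"jaw": -1, "linear": [0.33, 0.66, -0.125], "roll": -0.25},
  {"jaw": -1, "linear": [0.33, 0.66, -0.125], "roll": -0.25},
  {"jaw": -1, "linear": [0.33, 0.66, -0.125], "roll": -0.25},
  {"jaw": -1, "linear": [0.33, 0.66, -0.125], "roll": -0.25},
])

```text
t: 15.65
tool_pos: [0.4709, 0.2131, 0.2423]
orientation: [-0.159, 1.561, 0.152]
force: [-1.1, 0.2, -0.1]
opening: 0.0933
```

Run:
```python
from h import *
s=st();I,K,W=cam("wrist");np.savez("w3.npz",I=I,K=K,W=W)
cv2.imwrite("pics/w3.png",cv2.convertScaleAbs(I,alpha=1.4))
```

```text
{'t': 15.65, 'q': [0.33, -0.107, 1.685, -0.006, 1.561, -1.439], 'tool_pos': [0.471, 0.213, 0.242], 'orientation': [-0.159, 1.561, 0.152], 'force': [-1.077, 0.155, -0.092], 'opening': 0.093}
[[0.004, -0.197, 0.98], [-0.004, 0.98, 0.197], [-1.0, -0.005, 0.003]]
```

View pics/w3.png

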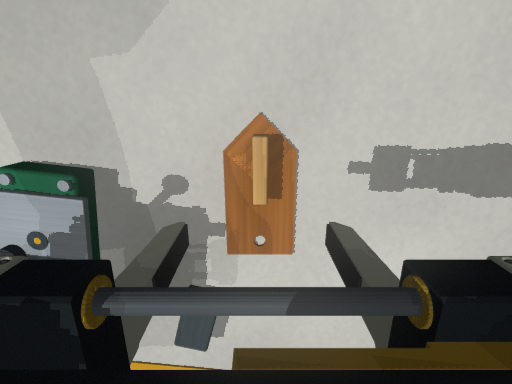

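Run:
```python
from h import *
d=np.load("w3.npz");I,K,W=d["I"],d["K"],d["W"]
hsv=cv2.cvtColor(I,cv2.COLOR_BGR2HSV)
print("hsv grip",hsv[170,260],"plate",hsv[220,240],"die",hsv[240,38],hsv[236,30])
m=cv2.inRange(hsv,(3,90,30),(25,255,255));m[:,:210]=0;m[:,305:]=0;m[262:]=0;m[:100]=0
c=max(cv2.findContours(m,0,2)[0],key=cv2.contourArea)
for p in cv2.approxPolyDP(c,4,True)[:,0]:print(p,onz(K,W,p,.005).round(4))
v=hsv[:,:,2];gm=((v>140)&(hsv[:,:,1]>60)&(m>0)).astype(np.uint8)
gm=cv2.morphologyEx(gm,cv2.MORPH_OPEN,np.ones((5,5)))
c=max(cv2.findContours(gm,0,2)[0],key=cv2.contourArea);r=cv2.minAreaRect(c);print(r)
b=np.array([onz(K,W,p,.037) for p in cv2.boxPoints(r)]);print(b.round(4).tolist(),b.mean(0))
hm=((hsv[225:252,250:270,1]<60)).astype(np.uint8);n,l,s,cc=cv2.connectedComponentsWithStats(hm);print(s[1:],[onz(K,W,q+[250,225],.003).round(4).tolist() for q in cc[1:]])
om=cv2.inRange(hsv[225:255,25:55],(10,100,60),(35,255,255));ys,xs=np.nonzero(om);print(len(xs),xs.mean()+25,ys.mean()+225,onz(K,W,(xs.mean()+25,ys.mean()+225),.06))
for q in((94,170),(84,200),(84,257)):print(q,R.from_euler('z',-4.2,degrees=True).apply(onz(K,W,q,.06)-[.6355,-.0772,.06]))
```

```text
hsv grip [ 17 127 129] plate [ 14 161 103] die [ 21 202 143] [97 42 54]
[259 113] [0.4021 0.2011 0.005 ]
[223 151] [0.4663 0.1592 0.005 ]
[227 252] [0.6337 0.1931 0.005 ]
[291 253] [0.614  0.2991 0.005 ]
[296 150] [0.4433 0.2658 0.005 ]Traceback (most recent call last):
  File "<stdin>", line 10, in <module>
ValueError: max() iterable argument is empty
```

Run:
```python
from h import *
d=np.load("w3.npz");I,K,W=d["I"],d["K"],d["W"]
hsv=cv2.cvtColor(I,cv2.COLOR_BGR2HSV)
gm=(hsv[:,:,2]>118).astype(np.uint8)&(hsv[:,:,1]>80);gm[:,:245]=0;gm[:,275:]=0;gm[:130]=0;gm[212:]=0
gm=cv2.morphologyEx(gm.astype(np.uint8),cv2.MORPH_OPEN,np.ones((5,5)))
c=max(cv2.findContours(gm,0,2)[0],key=cv2.contourArea);r=cv2.minAreaRect(c);print(r)
b=np.array([onz(K,W,p,.037) for p in cv2.boxPoints(r)]);print(b.round(4).tolist(),b.mean(0))
hm=((hsv[225:252,250:270,1]<60)).astype(np.uint8);n,l,s,cc=cv2.connectedComponentsWithStats(hm);print(s[1:],[onz(K,W,q+[250,225],.003).round(4).tolist() for q in cc[1:]])
om=cv2.inRange(hsv[225:255,25:55],(10,100,60),(35,255,255));ys,xs=np.nonzero(om);print(len(xs),xs.mean()+25,ys.mean()+225,onz(K,W,(xs.mean()+25,ys.mean()+225),.06))
```

```text
((259.0, 170.0), (66.0, 14.0), 90.0)
[[0.4337, 0.1978, 0.037], [0.4299, 0.2164, 0.037], [0.5231, 0.236, 0.037], [0.5272, 0.216, 0.037]] [0.47847366 0.21654309 0.037     ]
[[ 4 11 11  9 77]] [[0.6016, 0.2423, 0.003]]
37 36.78378378378378 240.54054054054055 [ 0.6367123  -0.07812119  0.06      ]
```

```bash
python3 -c "
from h import *
rows([[.473,.216,.06],[.473,.216,.010]],11.2)"
```

```text
roll 0.0047 yaw0 11.34 tilt -1.0
[0.3036, 0.0055, 0.0035]
[0.3869, 0.0059, 0.0032]
```

Call:
apply_moves([
  {"jaw": -1, "linear": [0.1, 0.0055, 0.0033], "roll": 0.005},
  {"jaw": -1, "linear": [0.2, 0.0055, 0.0033], "roll": 0.005},
  {"jaw": -1, "linear": [0.28, 0.0055, 0.0033], "roll": 0.005},
  {"jaw": -1, "linear": [0.34, 0.0055, 0.0033], "roll": 0.005},
  {"jaw": -0.5, "linear": [0.37, 0.0055, 0.0033], "roll": 0.005},
  {"jaw": 0, "linear": [0.386, 0.0055, 0.0033], "roll": 0.005},
  {"jaw": 0.2, "linear": [0.386, 0.0055, 0.0033], "roll": 0.005},
  {"jaw": 0.4, "linear": [0.386, 0.0055, 0.0033], "roll": 0.005},
  {"jaw": 0.6, "linear": [0.386, 0.0055, 0.0033], "roll": 0.005},
  {"jaw": 1, "linear": [0.386, 0.0055, 0.0033], "roll": 0.005},
  {"jaw": 1, "linear": [0.386, 0.0055, 0.0033], "roll": 0.005},
  {"jaw": 1, "linear": [0.386, 0.0055, 0.0033], "roll": 0.005},
  {"jaw": 1, "linear": [0.386, 0.0055, 0.0033], "roll": 0.005},
  {"jaw": 1, "linear": [0.386, 0.0055, 0.0033], "roll": 0.005},
], force=55)

```text
t: 17.45
tool_pos: [0.4731, 0.216, 0.0107]
orientation: [-0.157, 1.562, 0.15]
force: [-3.5, 0.8, 3.4]
opening: 0.0218
```

```bash
python3 -c "
from h import *
st();rows([[.473,.216,.16]])"
```

```text
{'t': 17.45, 'q': [0.333, 0.123, 1.898, -0.006, 1.118, -1.43], 'tool_pos': [0.473, 0.216, 0.011], 'orientation': [-0.157, 1.562, 0.15], 'force': [-3.535, 0.811, 3.436], 'opening': 0.022}
[[0.004, -0.194, 0.981], [-0.004, 0.981, 0.194], [-1.0, -0.005, 0.003]]
roll 0 yaw0 11.2 tilt -1.0
[-0.2488, -0.0011, 0.0006]
```

Call:
apply_moves([
  {"jaw": 1, "linear": [-0.03, 0, 0], "roll": 0},
  {"jaw": 1, "linear": [-0.08, 0, 0], "roll": 0},
  {"jaw": 1, "linear": [-0.14, 0, 0], "roll": 0},
  {"jaw": 1, "linear": [-0.2, 0, 0], "roll": 0},
  {"jaw": 1, "linear": [-0.25, 0, 0], "roll": 0},
  {"jaw": 1, "linear": [-0.25, 0, 0], "roll": 0},
])

```text
t: 18.2
tool_pos: [0.4745, 0.2171, 0.1643]
orientation: [-0.156, 1.556, 0.151]
force: [0.7, 1.0, -3.3]
opening: 0.0215
```

```bash
sed -i 's/^DIE=.*/DIE=np.array([.636,-.0777,.06]);YAW=4.2/' h.py; python3 -c "
from h import *
st();t=press([-.235,0,0]);t[2]=.16;print(t);rows([t],4.2)"
```

```text
{'t': 18.2, 'q': [0.335, -0.058, 1.781, -0.005, 1.41, -1.43], 'tool_pos': [0.474, 0.217, 0.164], 'orientation': [-0.156, 1.556, 0.151], 'force': [0.726, 1.033, -3.278], 'opening': 0.022}
[[0.01, -0.194, 0.981], [-0.002, 0.981, 0.194], [-1.0, -0.004, 0.009]]
[ 0.4016311  -0.09491098  0.16      ]
roll 0.233 yaw0 11.19 tilt -0.9999
[0.0071, -0.4865, -0.2201]
```

Call:
apply_moves([
  {"jaw": 1, "linear": [0.007, -0.05, -0.1], "roll": 0.05},
  {"jaw": 1, "linear": [0.007, -0.13, -0.18], "roll": 0.1},
  {"jaw": 1, "linear": [0.007, -0.21, -0.22], "roll": 0.15},
  {"jaw": 1, "linear": [0.007, -0.28, -0.22], "roll": 0.2},
  {"jaw": 1, "linear": [0.007, -0.35, -0.22], "roll": 0.233},
  {"jaw": 1, "linear": [0.007, -0.42, -0.22], "roll": 0.233},
  {"jaw": 1, "linear": [0.007, -0.46, -0.22], "roll": 0.233},
  {"jaw": 1, "linear": [0.007, -0.486, -0.22], "roll": 0.233},
  {"jaw": 1, "linear": [0.007, -0.486, -0.22], "roll": 0.233},
  {"jaw": 1, "linear": [0.007, -0.486, -0.22], "roll": 0.233},
  {"jaw": 1, "linear": [0.007, -0.486, -0.22], "roll": 0.233},
])

```text
t: 19.58
tool_pos: [0.4015, -0.0937, 0.1599]
orientation: [-0.06, 1.56, 0.057]
force: [-0.1, -0.5, -2.0]
opening: 0.0216
```

Run:
```python
from h import *
s=st();I,K,W=cam("wrist");np.savez("w4.npz",I=I,K=K,W=W)
cv2.imwrite("pics/w4.png",cv2.convertScaleAbs(I,alpha=1.4))
I2,K2,W2=cam("scene");np.savez("s6.npz",I=I2,K=K2,W=W2)
```

```text
{'t': 19.575, 'q': [-0.355, -0.382, 2.065, 0.002, 1.449, -2.001], 'tool_pos': [0.402, -0.094, 0.16], 'orientation': [-0.06, 1.56, 0.057], 'force': [-0.135, -0.458, -1.976], 'opening': 0.022}
[[0.01, -0.074, 0.997], [-0.002, 0.997, 0.074], [-1.0, -0.003, 0.01]]
```

View pics/w4.png

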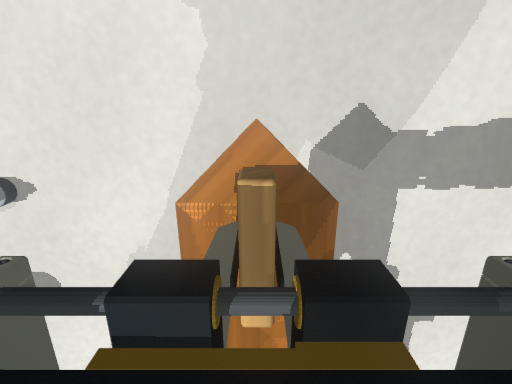

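Run:
```python
from h import *
d=np.load("w4.npz");I,K,W=d["I"],d["K"],d["W"]
a,b,t=(177,204),(337,203),(256.5,120)
for z in(.148,.151,.1542,.157):
    A,B,T=[onz(K,W,p,z) for p in(a,b,t)];m=(A+B)/2;v=B-A
    print(z,"w",np.linalg.norm(v).round(4),"yaw",np.degrees(np.arctan2(v[1],v[0]))-90,"tip-sh",np.linalg.norm(T-m).round(4),"axis yaw",np.degrees(np.arctan2(*(m-T)[1::-1])),"mid",m.round(4))
cv2.imwrite("pics/s6.png",cv2.resize(np.load("s6.npz")["I"][120:270,150:350],(800,600),interpolation=cv2.INTER_CUBIC))
```

```text
0.148 w 0.1121 yaw 4.688499089472501 tip-sh 0.0568 axis yaw 4.4801354683729775 mid [ 0.3858 -0.0949  0.148 ]
0.151 w 0.1102 yaw 4.6884990894724865 tip-sh 0.0558 axis yaw 4.480135468372983 mid [ 0.3847 -0.0949  0.151 ]
0.1542 w 0.1082 yaw 4.6884990894724865 tip-sh 0.0548 axis yaw 4.480135468372978 mid [ 0.3835 -0.095   0.1542]
0.157 w 0.1064 yaw 4.688499089472501 tip-sh 0.0539 axis yaw 4.480135468372978 mid [ 0.3824 -0.0951  0.157 ]
```

View pics/s6.png

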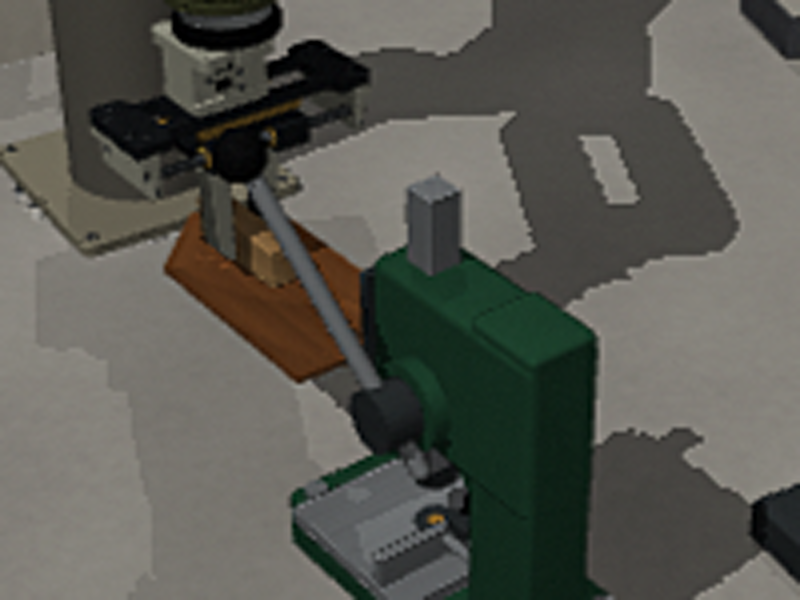

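```bash
python3 -c "
from h import *
rows([press([-.235,0,.027]),press([-.145,0,.025]),press([-.145,0,.0115])],4.3)"
```

```text
roll -0.0012 yaw0 4.27 tilt -0.9999
[0.1218, -0.0013, -0.0014]
[0.1267, -0.0014, 0.1486]
[0.1492, -0.0014, 0.1484]
```

Call:
apply_moves([
  {"jaw": 1, "linear": [0.05, -0.001, -0.001], "roll": 0},
  {"jaw": 1, "linear": [0.1, -0.001, -0.001], "roll": 0},
  {"jaw": 1, "linear": [0.122, -0.001, -0.001], "roll": 0},
  {"jaw": 1, "linear": [0.122, -0.0013, -0.001], "roll": 0},
  {"jaw": 1, "linear": [0.122, -0.0013, 0.02], "roll": 0},
  {"jaw": 1, "linear": [0.1225, -0.0013, 0.05], "roll": 0},
  {"jaw": 1, "linear": [0.123, -0.0014, 0.08], "roll": 0},
  {"jaw": 1, "linear": [0.124, -0.0014, 0.11], "roll": 0},
  {"jaw": 1, "linear": [0.125, -0.0014, 0.135], "roll": 0},
  {"jaw": 1, "linear": [0.1265, -0.0014, 0.1485], "roll": 0},
  {"jaw": 1, "linear": [0.1265, -0.0014, 0.1485], "roll": 0},
  {"jaw": 1, "linear": [0.1265, -0.0014, 0.1485], "roll": 0},
])

```text
t: 21.18
tool_pos: [0.491, -0.0883, 0.0853]
orientation: [-0.06, 1.56, 0.056]
force: [-0.2, -0.1, -2.8]
opening: 0.0215
```

Run:
```python
from h import *
st();I,K,W=cam("scene");cv2.imwrite("pics/s7.png",cv2.resize(I[170:300,200:320],(720,780)[:1]+(600,),interpolation=cv2.INTER_CUBIC))
rows([press([-.145,0,.014]),press([-.145,0,.0105])],4.3)
```

```text
{'t': 21.175, 'q': [-0.281, -0.047, 1.921, 0.001, 1.257, -1.927], 'tool_pos': [0.491, -0.088, 0.085], 'orientation': [-0.06, 1.56, 0.056], 'force': [-0.212, -0.108, -2.761], 'opening': 0.022}
[[0.01, -0.074, 0.997], [-0.002, 0.997, 0.074], [-1.0, -0.003, 0.01]]
roll -0.0013 yaw0 4.26 tilt -0.9999
[0.0187, 0.0, 0.0006]
[0.0245, 0.0, 0.0005]
```

Call:
apply_moves([
  {"jaw": 1, "linear": [0.008, 0, 0.0005], "roll": 0},
  {"jaw": 1, "linear": [0.016, 0, 0.0005], "roll": 0},
  {"jaw": 1, "linear": [0.02, 0, 0.0005], "roll": 0},
  {"jaw": 1, "linear": [0.0225, 0, 0.0005], "roll": 0},
  {"jaw": 1, "linear": [0.0235, 0, 0.0005], "roll": 0},
  {"jaw": 1, "linear": [0.0235, 0, 0.0005], "roll": 0},
  {"jaw": 1, "linear": [0.0235, 0, 0.0005], "roll": 0},
])

```text
t: 22.1
tool_pos: [0.4915, -0.0884, 0.0712]
orientation: [-0.06, 1.56, 0.056]
force: [0.7, -0.5, -1.9]
opening: 0.0215
```

Run:
```python
from h import *
s=st();print(s["wrist_torque"]);I,K,W=cam("scene");cv2.imwrite("pics/s7.png",cv2.resize(I[180:290,205:315],(600,600),interpolation=cv2.INTER_CUBIC))
```

```text
{'t': 22.1, 'q': [-0.281, -0.028, 1.931, 0.001, 1.229, -1.926], 'tool_pos': [0.491, -0.088, 0.071], 'orientation': [-0.06, 1.56, 0.056], 'force': [0.723, -0.454, -1.908], 'opening': 0.022}
[[0.01, -0.074, 0.997], [-0.002, 0.997, 0.074], [-1.0, -0.003, 0.01]]
[-0.00566031  0.09778682 -0.00187121]
```

Call:
apply_moves([
  {"jaw": 1, "linear": [0.0008, 0, 0], "roll": 0},
  {"jaw": 1, "linear": [0.0015, 0, 0], "roll": 0},
  {"jaw": 1, "linear": [0.0015, 0, 0], "roll": 0},
], force=60)

```text
t: 22.52
tool_pos: [0.4915, -0.0884, 0.0703]
orientation: [-0.06, 1.56, 0.056]
force: [-0.1, -0.3, -2.3]
opening: 0.0217
```

```bash
python3 -c "
from h import *
s=st();print(s['wrist_torque'],R.from_euler('z',-4.2,degrees=True).apply(np.array(s['tool_pos'])-DIE));rows([press([-.135,0,.0108])],4.3)"
```

```text
{'t': 22.525, 'q': [-0.281, -0.027, 1.931, 0.001, 1.227, -1.926], 'tool_pos': [0.491, -0.088, 0.07], 'orientation': [-0.06, 1.56, 0.056], 'force': [-0.132, -0.268, -2.329], 'opening': 0.022}
[[0.01, -0.074, 0.997], [-0.002, 0.997, 0.074], [-1.0, -0.003, 0.01]]
[ 0.02539291  0.07557008 -0.01905882] [-1.44905880e-01 -8.88518261e-05  1.03308162e-02]
roll -0.0014 yaw0 4.26 tilt -0.9999
[-0.0006, 0.0001, 0.0165]
```

Call:
apply_moves([
  {"jaw": 1, "linear": [0.0008, 0, 0], "roll": 0},
  {"jaw": 1, "linear": [0.0016, 0, 0], "roll": 0},
  {"jaw": 1, "linear": [0.0016, 0, 0], "roll": 0},
])

```text
t: 22.9
tool_pos: [0.4919, -0.0885, 0.0699]
orientation: [-0.061, 1.559, 0.056]
force: [-2.0, -0.7, 2.6]
opening: 0.0216
```

Call:
apply_moves([
  {"jaw": 1, "linear": [0.0008, 0, 0], "roll": 0},
  {"jaw": 1, "linear": [0.0016, 0, 0], "roll": 0},
  {"jaw": 1, "linear": [0.0016, 0, 0], "roll": 0},
])

```text
t: 23.28
tool_pos: [0.4924, -0.0886, 0.0696]
orientation: [-0.061, 1.558, 0.056]
force: [-2.4, 0.7, 6.1]
opening: 0.0218
```

Call:
apply_moves([
  {"jaw": 1, "linear": [-0.001, 0, 0], "roll": 0},
  {"jaw": 1, "linear": [-0.001, 0, 0.003], "roll": 0},
  {"jaw": 1, "linear": [-0.001, 0, 0.006], "roll": 0},
  {"jaw": 1, "linear": [-0.001, 0, 0.009], "roll": 0},
  {"jaw": 1, "linear": [-0.001, 0, 0.012], "roll": 0},
  {"jaw": 1, "linear": [-0.001, 0, 0.014], "roll": 0},
  {"jaw": 1, "linear": [-0.001, 0, 0.014], "roll": 0},
])

```text
t: 24.15
tool_pos: [0.5009, -0.0879, 0.0702]
orientation: [-0.061, 1.558, 0.056]
force: [0.3, -0.9, -1.2]
opening: 0.0216
```

```bash
python3 -c "
from h import *
s=st();print(s['wrist_torque'],R.from_euler('z',-4.2,degrees=True).apply(np.array(s['tool_pos'])-DIE));rows([press([-.130,0,.01])],4.3)"
```

```text
{'t': 24.15, 'q': [-0.275, -0.004, 1.909, 0.001, 1.224, -1.921], 'tool_pos': [0.501, -0.088, 0.07], 'orientation': [-0.061, 1.558, 0.056], 'force': [0.282, -0.929, -1.166], 'opening': 0.022}
[[0.012, -0.074, 0.997], [-0.003, 0.997, 0.074], [-1.0, -0.004, 0.012]]
[ 0.15271464 -0.09976858  0.00508162] [-0.13549413 -0.00027484  0.01016638]
roll -0.0012 yaw0 4.26 tilt -0.9999
[0.0004, 0.0004, 0.0092]
```

Call:
apply_moves([
  {"jaw": 1, "linear": [0, 0.0003, 0.0015], "roll": 0},
  {"jaw": 1, "linear": [0, 0.0004, 0.003], "roll": 0},
  {"jaw": 1, "linear": [0, 0.0004, 0.0045], "roll": 0},
  {"jaw": 1, "linear": [0, 0.0004, 0.0055], "roll": 0},
  {"jaw": 1, "linear": [0, 0.0004, 0.0055], "roll": 0},
])

```text
t: 24.78
tool_pos: [0.5042, -0.0874, 0.0702]
orientation: [-0.061, 1.558, 0.056]
force: [0.1, 0.1, 0.1]
opening: 0.0217
```

Call:
apply_moves([
  {"jaw": 1, "linear": [0, 0, 0.001], "roll": 0},
  {"jaw": 1, "linear": [0, 0, 0.002], "roll": 0},
  {"jaw": 1, "linear": [0, 0, 0.002], "roll": 0},
])

```text
t: 25.15
tool_pos: [0.5048, -0.0874, 0.0701]
orientation: [-0.061, 1.559, 0.056]
force: [-4.6, -0.8, 2.8]
opening: 0.0218
```

Call:
apply_moves([
  {"jaw": 1, "linear": [0, 0, 0.001], "roll": 0},
  {"jaw": 1, "linear": [0, 0, 0.001], "roll": 0},
  {"jaw": 1, "linear": [0, 0, 0.001], "roll": 0},
])

```text
t: 25.52
tool_pos: [0.5048, -0.0875, 0.0701]
orientation: [-0.061, 1.561, 0.056]
force: [-5.2, -1.0, 3.5]
opening: 0.0215
```

Call:
apply_moves([
  {"jaw": 1, "linear": [0, 0, 0.0014], "roll": 0},
  {"jaw": 1, "linear": [0, 0, 0.0019], "roll": 0},
  {"jaw": 1, "linear": [0, 0, 0.0019], "roll": 0},
  {"jaw": 1, "linear": [0, 0, 0.0019], "roll": 0},
])

```text
t: 26.02
tool_pos: [0.5049, -0.0876, 0.0702]
orientation: [-0.061, 1.563, 0.056]
force: [-8.9, -1.2, 5.8]
opening: 0.0214
```

Run:
```python
from h import *
s=st();print(s['wrist_torque'])
Ri=R.from_euler('z',-4.2,degrees=True)
print("tcp press",Ri.apply(np.array(s['tool_pos'])-DIE),"F press",Ri.apply(s["force"]))
# template edges in wrist view: shoulders/tip
I,K,W=cam("wrist");hsv=cv2.cvtColor(I,cv2.COLOR_BGR2HSV);m=cv2.inRange(hsv,(3,90,30),(25,255,255));m[262:]=0;m[:60]=0
c=max(cv2.findContours(m,0,2)[0],key=cv2.contourArea)
ap=cv2.approxPolyDP(c,4,True)[:,0]
for p in ap:print(p,Ri.apply(onz(K,W,p,.065)-DIE).round(4))
# top view: die/hole hidden? template outline
I,K,W=cam("top");hsv=cv2.cvtColor(I,cv2.COLOR_BGR2HSV);m=cv2.inRange(hsv,(3,100,30),(22,255,255));m[:160]=0;m[270:]=0;m[:,220:220]=0;m[:,:225]=0;m[:,320:]=0
for c in cv2.findContours(m,0,2)[0]:
    if cv2.contourArea(c)>20:
        for p in cv2.approxPolyDP(c,3,True)[:,0]:print("top",p,Ri.apply(onz(K,W,p,.065)-DIE).round(4))
```

```text
{'t': 26.025, 'q': [-0.271, 0.012, 1.893, -0.001, 1.229, -1.916], 'tool_pos': [0.505, -0.088, 0.07], 'orientation': [-0.061, 1.563, 0.056], 'force': [-8.93, -1.203, 5.772], 'opening': 0.021}
[[0.007, -0.074, 0.997], [-0.003, 0.997, 0.074], [-1.0, -0.004, 0.007]]
[0.03195119 1.10203837 0.15173687]
tcp press [-0.13149552 -0.00029281  0.01016832] F press [-8.99386215 -0.54537345  5.77160695]
[176 202] [-0.1508 -0.0548  0.005 ]
[181 259] [-0.1068 -0.0551  0.005 ]
[203 259] [-0.1069 -0.0392  0.005 ]
[217 228] [-0.1316 -0.028   0.005 ]
[238 222] [-0.1362 -0.0133  0.005 ]
[239 261] [-0.1053 -0.0132  0.005 ]
[275 261] [-0.1054  0.0129  0.005 ]
[276 221] [-0.137   0.0129  0.005 ]
[297 229] [-0.1309  0.0277  0.005 ]
[310 259] [-0.1071  0.0381  0.005 ]
[333 259] [-0.1072  0.0547  0.005 ]
[338 202] [-0.151   0.0543  0.005 ]
[256 119] [-0.2051 -0.0008  0.005 ]
top [258 226] [-0.1698  0.0327  0.005 ]
top [266 234] [-0.2004  0.0047  0.005 ]
top [271 230] [-0.1867 -0.0143  0.005 ]
top [278 176] [ 0.0118 -0.0501  0.005 ]
top [273 190] [-0.0395 -0.029   0.005 ]
top [258 190] [-0.037   0.0266  0.005 ]
top [279 197] [-0.0666 -0.0499  0.005 ]
top [254 176] [0.0159 0.039  0.005 ]
top [250 178] [0.0091 0.0542 0.005 ]
top [251 188] [-0.0283  0.0522  0.005 ]
top [256 189] [-0.0329  0.0338  0.005 ]
```

Call:
apply_moves([
  {"jaw": 1, "linear": [0, 0, 0.0021], "roll": 0},
  {"jaw": 1, "linear": [0, 0, 0.0024], "roll": 0},
  {"jaw": 1, "linear": [0, 0, 0.0024], "roll": 0},
  {"jaw": 1, "linear": [0, 0, 0.0024], "roll": 0},
  {"jaw": 1, "linear": [0, 0, 0.0024], "roll": 0},
  {"jaw": 1, "linear": [0, 0, 0.0024], "roll": 0},
  {"jaw": 1, "linear": [0, 0, 0.0024], "roll": 0},
  {"jaw": 1, "linear": [0, 0, 0.0024], "roll": 0},
])

```text
t: 27.12
tool_pos: [0.505, -0.0878, 0.0703]
orientation: [-0.061, 1.566, 0.056]
force: [-11.1, -1.8, 8.0]
opening: 0.0215
```

Run:
```python
from h import *
Ri=R.from_euler('z',-4.2,degrees=True)
for i in range(4):
    s=read_state();print(s["t"],"tcp",Ri.apply(np.array(s['tool_pos'])-DIE).round(4),"F",Ri.apply(s["force"]).round(2),s["wrist_torque"]);cam("wrist")
# knob at rest?
I,K,W=cam("scene");x0,y0=196,146;m=cv2.morphologyEx((I[y0:172,x0:222].max(2)<35).astype(np.uint8),cv2.MORPH_OPEN,np.ones((5,5)));n,l,q,c=cv2.connectedComponentsWithStats(m);print(q[1:],c[1:]+[x0,y0])
```

```text
27.125 tcp [-0.1314 -0.0005  0.0103] F [-11.2   -0.98   7.95] [0.01629528 1.38407785 0.18964478]
27.175 tcp [-0.1314 -0.0005  0.0102] F [-11.83  -0.3    7.41] [-0.01879943  1.3547458   0.22183623]
27.225 tcp [-0.1314 -0.0004  0.0103] F [-10.8   -0.78   8.14] [-0.0050486   1.42252094  0.21144616]
27.275 tcp [-0.1314 -0.0004  0.0102] F [-10.61  -0.4    8.17] [0.02948723 1.39541075 0.20808192]
[[  7   6  14  14 161]] [[209.20496894 158.34161491]]
```

```bash
python3 -c "
from plant import *
print(close_job())"
```

```text
the job is handed in; nothing more can be done
None
```

I gave the press its dry run, then laid the template against the back gauge. The arm is still holding it there, and I handed the job in at about 27 s. No verdict was reported.

**Dry run:** I gripped the knob and pulled the lever down its full stroke until it met the end stop; total force on the tool rose from about 11 N to 18 N. I then eased it back up over about 4.5 s, still gripped, and let go only once it was at its rest stop. While I was seating it there, the force on the tool reached about 24 N. In the last scene view the knob is at the same pixels as at the start: (209.2, 158.3).

**Template position:** I picked it up by the grip (opening 22 mm, as the grip's width). On the bed, its tip measures 205 mm in front of the die, which is where it should be with the end against the gauge. The edges measure 54 to 55 mm either side of the die, and both shoulders lie equally far forward, so the end is square to the gauge.

**Push:** The last wrist readings were a steady 10.6 to 11.8 N towards the gauge. There was also about 8 N of upward force from the bed, so friction may bring the force at the gauge itself down by about 2 N, to 9 or 10 N.

**Not confirmed by sight:** I had used all my picture views before the final push. The hole over the die and the flush contact are worked out from the visible edges, position and force, because the head and gripper hid the square end.

I did not touch the weight, the jar or the old die.

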